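# Plug the relay into the sloped test dock and latch it down

## Task

Plug the box-shaped relay into the socket in the sloped face of the test dock and push it fully home, so that the underside of its housing sits flush on the sloped face. Then swing the hinged hold-down arm over the relay until it rests in its catch, and let go. Leave the round contactor and the wire spool where they stand.

Things in the scene. Friction and masses are not known exactly. Their poses are not given: they have to be found in the camera images.
- relay: Relay: black box housing 70 x 50 x 50 mm (x, y, z) on a grey contact block 50 x 34 mm (x, y), 22 mm tall, its lowest 5 mm stepped in to 46 x 30 mm; stands upright on that block; 72 mm tall in all, 0.15 to 0.3 kg. Origin: centre of the contact block's underside, z up, x along the 70 mm side; housing at z = 22 to 72 mm. Symmetrical: fits the socket either way round (half turn about z).
- socket_hole0 (a point): Centre of the mouth of the dock's only socket hole, in the plane of the sloped face. z points out of the face (30 degrees from vertical, leaning to the dock's front), x up the slope, y level. Hole 52.5 x 36.5 mm (x, y), chamfered mouth, 28 mm deep. Relay home: its origin is 22 mm below the face on this z axis, its z along this z, its x along this x or -x.
- dock: Test dock, fixed to the bench: grey block with a 170 x 150 mm face sloping 30 degrees. Origin: underside centre of its base; x level to its back, z up. On the face (frame of socket_hole0), centred on y = 0: aluminium hinge post, x = 55 to 69 mm, 44 mm wide, 64 mm tall; catch post, x = -70 to -58 mm, 42 mm wide, 59.5 mm tall, with a slot 30 mm wide, 6 mm deep in its top.
- latch (a joint): Angle of the hold-down arm, rad. 0 = closed: parallel to the face, over the relay, its end in the catch post's slot (hard stop). Grows as the arm lifts and swings up and back (up the slope); 1.57 = square to the face; limit 2.35. Starts open, 1.8 to 2.2. Stiff hinge (0.12 Nm friction): the arm stays where it is left.
- latch_hinge (a point): Hinge axis of the arm (along y): x = +62, y = 0, z = +57 mm in the frame of socket_hole0. This point turns with the arm: -x points along the arm to its free end, z out of its outer side (away from the face when closed). Flat steel arm 22 mm wide (y), 6 mm thick, 145 mm long from the hinge. Closed, it clears the top of a relay that is home by 4 mm.
- latch_tip (a point): Point on the arm's centre line 142 mm from the hinge, at its free end, where a small lip stands up 9 mm above its outer side. Axes as latch_hinge.
- contactor: Bystander: a spare contactor, a black round can (54 mm across) on a grey square foot 56 x 56 mm, 16 mm tall, with two brass studs on top, 76 mm tall in all. Origin: centre of its underside, z up. It stands beside the relay; either may be on the left. Not to be moved.
- spool: Bystander: a wire spool standing on end, 84 mm across, 60 mm tall. Origin: centre of its underside, z up. Not to be moved.
Not all that is in view belongs to the job. What is shaped like the relay but purple or turquoise is not meant.

How it is judged (in metres and radians):
On the way:
1. the relay is fully home in the socket while the hold-down arm is still open (z of relay in the frame of socket_hole0 below -0.0185 m and angle between the z axis of relay and the z axis of socket_hole0, either way round below 0.1 rad and value of joint latch above 0.8 rad), for 0.2 s.
At the end, for the whole second after the job is handed in: Relay released and at rest in the socket: contact block at least 18.5 mm below the face, within 5 mm of the hole's centre, axis within 0.1 rad and long side within 0.15 rad of the hole's (either way round); hold-down arm within 0.06 rad of closed (z of relay in the frame of socket_hole0 below -0.0185 m and x of relay in the frame of socket_hole0 between -0.005 and 0.005 m and y of relay in the frame of socket_hole0 between -0.005 and 0.005 m and angle between the z axis of relay and the z axis of socket_hole0, either way round below 0.1 rad and angle between the x axis of relay and the x axis of socket_hole0, either way round below 0.15 rad and value of joint latch below 0.06 rad and linear speed of relay below 0.02 m/s); the robot touches nothing.
It fails at once if the contactor is moved by more than 30 mm (distance of contactor from where it was at the start of the episode above 0.03 m).
It fails at once if the wire spool is moved by more than 30 mm (distance of spool from where it was at the start of the episode above 0.03 m).
It also fails if it takes over 59 s, if anything falls off the work surface, if the arm or the gripper's body presses on something with over 40 N, if the wrist force passes 120 N, or if a joint passes its speed limit or range.

## Robot

A 7-joint arm with a two-finger parallel gripper is mounted at the origin on the work surface. World frame = base frame: x ahead of the robot, y to its left, z up, the work surface at z = 0. Lengths are in m, angles in degrees, forces in N, time in s.
With the tool pointing down it reaches from about 0.35 to 0.9 m from the base axis. Payload 19.9 kg.
Tool frame: the origin (TCP) lies at the very end of the fingers, on their centre line; the grasp point (between the pads) lies robot.pinch_z behind it (robot.pinch_z is the distance from the TCP to the grasp point, in m); z points along the fingers, y is the line along which they close (so a half turn about z gives the same grasp; the last joint's range is limited). The gripper opens to 85 mm and grips with 20 to 120 N. Pads are 22 mm wide; open, the fingers measure 114 mm over their backs; the gripper's body (76 mm by 85 mm) begins 54 mm behind the grasp point. The pads swing forward as they close: fully open they stand 13 mm farther back than shut.
Start: joints at [-67.695, 23.915, -0.59, 92.452, 0.269, 63.638, -3.037], TCP at [0.261, 0.568, 0.231] pointing down, gripper open.
Joint ranges: [-161.28, 161.28], [-22.2, 115.67], [-73.04, 71.86], [3.21, 147.25], [-68.34, 248.33], [10.77, 114.83], [-161.83, 161.83]. Speed limits (degrees/s): [108.29, 108.29, 136.94, 136.94, 172.46, 172.46, 172.46].

## Interface

Orientations are given as a 3x3 rotation matrix whose columns are the frame's x, y, z axes.
In Python, from workcell import robot gives the robot as it stands.
- The arm moves only by the tool servo_tool, never from a script. Its argument "increments" is a list that holds one entry, the list of rows, each a list of 7 numbers: the opening, from -1 (shut) to 1 (fully open), then the shift along the tool's x, y, z in m, then the turn, a rotation vector about the tool's x, y, z in degrees. In form: [[[fingers, tx, ty, tz, ax, ay, az], ...]]. A call has 1 to 20 rows; each row shifts and turns the commanded pose from where the row before left it, along the tool's axes as they then stand; what a row does not reach is not made up. A row lasts 1/12 s, in which the tool goes at most 41.7 mm and 7.16 degrees, less where a joint would pass 70% of its speed; a pose out of reach is approached as far as the arm can. A call with a gripper value outside its range is refused whole. The fingers move at their own pace and stop on an object; "squeeze" is the grip in N (left out, the last holds). Time passes only in rows, so rows that do not move let the fingers close. It gives the time, the measured TCP pose, the force, the opening and the grip force at its end, in the units of the state.
- robot.sense(): the state, without advancing time (a new reading comes with each control period).
- robot.get_image(name): name is "scene" or "top" or "wrist"; returns (picture, depth): 384x512x3 uint8, blue, green, red; 384x512 float32, m along the optical axis (not along the pixel's ray), 0 where there is no reading.
- robot.camera_params(name): a dict with "fovy" (degrees; the focal length in pixels is half the picture's height over the tangent of half this angle, whatever the lens; pixels are square), "cx", "cy" (the principal point, pixels), "D" ([k1, k2, p1, p2, k3] as OpenCV has them; the pictures are not rectified), "R" (3x3) and "t" (3): a world point X has camera coordinates R X + t. Camera axes: x right, y down, z forward; pixel columns grow to the right and rows downward; lengths in m; the calibration is good to about 2 mm. A picture is of the moment at which its call begins: read the wrist's pose just before it. camera_params takes no time and is no camera call; for the wrist camera it gives the pose at the moment of the call.
- robot.sign_off(): hands the job in; it is judged then, once.
The state is a dict: "time_s": time; "joints": joint angles; "qvel": joint speeds; "tau": joint torques, N m; "eef_pos": TCP position; "orientation": TCP orientation; "wrist_force": force on the tool from outside, world axes, zero at the start; "ft_torque": the same for the moment, N m; "gripper_width": finger opening in m; "grip_force": force on a finger pad.
Only numpy, scipy, OpenCV 4.12 (cv2) and the standard library are available. Lean on these libraries where they do the work, as an engineer would, in place of code of your own. Each camera call takes 0.05 s, during which the arm holds its last target. There are 200 camera calls.

## Working session

There is one attempt and no reset: what is moved stays moved. The work goes in short steps, Python scripts to look and compute and a tool call to move; the robot and the scene stay as the last step left them, time stands still between calls to the robot, and variables do not carry over. Pictures are saved under pics/ and viewed, at most 10 in all, crops included, and the job is handed in when it is done.

Besides the shell and the picture viewer there is one more tool, called after "Emit:" as name([rows], argument=value, ...), one row to a line, values as JSON. servo_tool: Moves the arm, as the interface text tells. Its arguments: {"type":"object","properties":{"increments":{"type":"array","items":{"type":"array","items":{"type":"array","items":{"type":"number"}}}},"squeeze":{"type":"number"}},"required":["increments"]}

```bash
mkdir -p pics; ls; python3 - <<'E'
from workcell import robot
import cv2,numpy as np
s=robot.sense();print(s, robot.pinch_z)
for n in("scene","top"):
    im,d=robot.get_image(n);cv2.imwrite(f"pics/{n}0.png",im);np.save(f"pics/{n}0.npy",d)
    print(n,robot.camera_params(n))
E
```

```text
pics
{'time_s': 0.0, 'joints': array([-67.69394441,  23.94771766,  -0.58838946,  92.48602728,
         0.27099955,  63.63969216,  -3.03663709]), 'qvel': array([ 0.03495931,  0.11320413, -0.04091135,  0.07828278,  0.08756129,
       -0.0049224 ,  0.07437017]), 'tau': array([-4.04121408e-06, -8.64442563e+01,  6.78896215e-01, -4.34898591e+01,
        1.91068382e-02,  7.34660891e-03,  1.86599425e-05]), 'eef_pos': array([0.26089226, 0.56754755, 0.23066026]), 'orientation': array([[-9.08622530e-01,  4.17618170e-01, -4.01661148e-04],
       [ 4.17618342e-01,  9.08621756e-01, -1.19387291e-03],
       [-1.33624960e-04, -1.25252088e-03, -9.99999207e-01]]), 'wrist_force': array([ 1.1669174 ,  0.79519605, -0.45292905]), 'ft_torque': array([0.07486118, 0.02300836, 0.01404671]), 'grip_force': 0.0, 'gripper_width': 0.08535973166768465} 0.0187
scene {'fovy': 42.00259922670211, 'cx': 252.92146474786512, 'cy': 190.34720605232752, 'D': array([-0.14486782,  0.        ,  0.        ,  0.        ,  0.        ]), 'R': array([[ 0.11927942,  0.99282848,  0.00800164],
       [ 0.66394044, -0.07376914, -0.7441379 ],
       [-0.73821102,  0.09407294, -0.66797812]]), 't': array([-0.27844134, -0.22814994,  1.63546088])}
top {'fovy': 55.16858180673572, 'cx': 254.20967681725867, 'cy': 188.28256040386563, 'D': array([-0.10333115,  0.        ,  0.        ,  0.        ,  0.        ]), 'R': array([[ 0.01756762, -0.9994148 ,  0.02935031],
       [-0.9942731 , -0.0205571 , -0.10487326],
       [ 0.10541524, -0.02733985, -0.99405239]]), 't': array([0.1734565 , 0.53189962, 1.0960516 ])}
```

View pics/scene0.png

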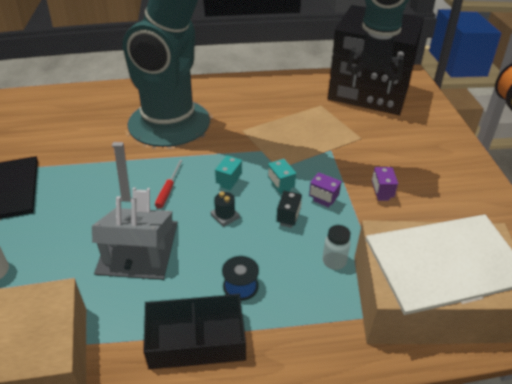

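View pics/top0.png

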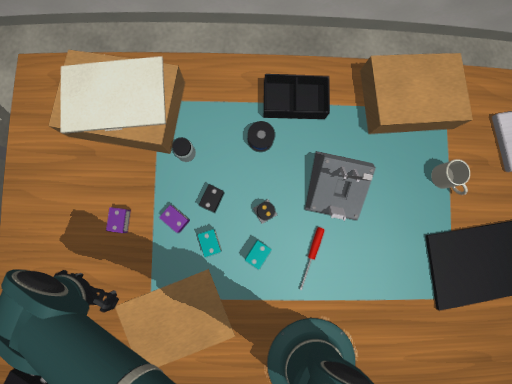

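Candidates for the relay in the top view are the black box at (211,197), the black round contactor at (265,210), purple boxes at (174,218) and (118,219), and turquoise boxes at (208,242) and (258,253). I choose the black box at (211,197). It is at (289,207) in the scene view. The dock is at (340,187) and the spool at (261,136). Next I measure these and check them in a crop.

```bash
cat > h.py <<'E'
import cv2,numpy as np
from workcell import robot
def K(p,h=384):
    f=h/2/np.tan(np.radians(p['fovy']/2));return np.array([[f,0,p['cx']],[0,f,p['cy']],[0,0,1.]])
def cloud(d,p):
    v,u=np.mgrid[0:384,0:512]
    n=cv2.undistortPoints(np.stack([u,v],-1).reshape(-1,1,2).astype(np.float64),K(p),p['D']).reshape(384,512,2)
    c=np.dstack([n*d[...,None],d]); X=(c-p['t'])@p['R']; X[d<=0]=np.nan; return X
E
python3 - <<'E'
from h import *
C={}
for n in("scene","top"):
    C[n]=cloud(np.load(f"pics/{n}0.npy"),robot.camera_params(n))
for n,(u0,u1,v0,v1) in {"top":(190,235,175,222),"scene":(268,312,182,232)}.items():
    X=C[n][v0:v1,u0:u1].reshape(-1,3);im=cv2.imread(f"pics/{n}0.png")[v0:v1,u0:u1].reshape(-1,3)
    print(n,'table z',np.nanmedian(X[X[:,2]<.02,2]))
    m=(X[:,2]>.062)&(X[:,2]<.09)&(im.max(1)<400)
    P=X[m];print(m.sum(),np.median(P[:,2]),cv2.minAreaRect(P[:,:2].astype(np.float32)*1000))
X=C["top"]
for nm,(u,v) in dict(contactor=(265,210),spool=(261,136)).items():
    P=X[v-25:v+25,u-25:u+25].reshape(-1,3);P=P[P[:,2]>.045];print(nm,np.median(P,0),P[:,:2].min(0),P[:,:2].max(0))
# sloped face: ransac plane with normal 30deg off vertical
P=X[145:225,300:380].reshape(-1,3);P=P[np.isfinite(P).all(1)&(P[:,2]>.03)]
rng=np.random.default_rng(0);best=0
for _ in range(3000):
    a=P[rng.choice(len(P),3,False)];n=np.cross(a[1]-a[0],a[2]-a[0]);n/=np.linalg.norm(n)+1e-12;n*=np.sign(n[2])
    if abs(n[2]-.866)>.05: continue
    m=abs((P-a[0])@n)<.003
    if m.sum()>best:best=m.sum();M=m
c=P[M].mean(0);n=np.linalg.svd(P[M]-c)[2][2];n*=np.sign(n[2]);print(best,len(P),c,n,np.degrees(np.arccos(n[2])))
y=np.cross([0,0,1],n);y/=np.linalg.norm(y);x=np.cross(y,n);x*=np.sign(x[2]);y=np.cross(n,x)
print('x',x,'y',y)
L=(P-c)@np.c_[x,y,n];F=L[M];print(F.min(0),F.max(0),cv2.minAreaRect(F[:,:2].astype(np.float32)*1000))
t=cv2.resize(cv2.imread("pics/top0.png")[140:235,190:390],None,fx=4,fy=4,interpolation=3);cv2.imwrite("pics/crop1.png",t)
E
```

```text
top table z 0.00028291713437760045
417 0.07129376046090916 ((492.46575927734375, 310.55767822265625), (50.05155563354492, 69.64851379394531), 66.31532287597656)
scene table z -0.0012939094692496118
425 0.0692735232214513 ((472.32305908203125, 325.7068786621094), (56.29867935180664, 130.55899047851562), 59.16572952270508)
contactor [0.45863336 0.14922303 0.06562686] [0.4346227  0.12249382] [0.48458334 0.17540729]
spool [0.69230889 0.16351429 0.05941546] [0.64714653 0.09367334] [0.76297635 0.20636181]
2003 3125 [ 0.52868596 -0.06809711  0.0865281 ] [-0.48933542  0.09227544  0.86720014] 29.865109732435695
x [ 0.85218082 -0.16069828  0.49795975] y [1.85307023e-01 9.82680674e-01 1.38777878e-17]
[-0.08944394 -0.07955753 -0.00300567] [0.08340656 0.07375698 0.00332104] ((-3.0196609497070312, -2.8996200561523438), (153.31503295898438, 172.84971618652344), 89.99835968017578)
```

View pics/crop1.png

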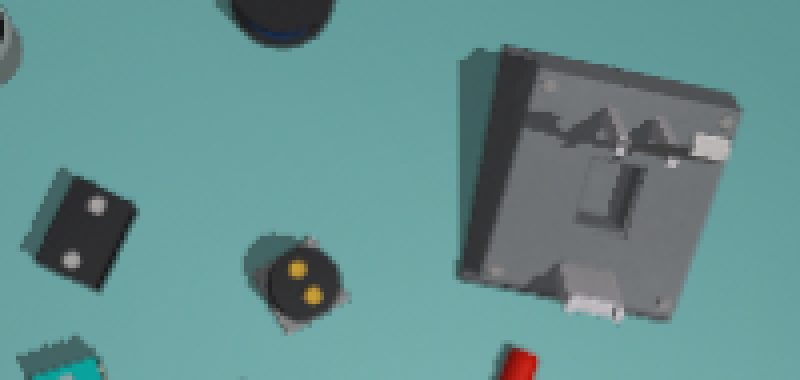

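The crop shows the black relay with two silver dots on its top at crop (85,235). Its 50 x 70 mm outline and 71 mm top height match the description. The contactor with brass studs is at (303,283) and the empty dock hole at (605,195). The face plane comes out as 173 x 153 mm at 29.9°, which also fits. Next step is a move to a view pose above the relay.

```bash
cat >> h.py <<'E'
from scipy.linalg import logm,expm
from scipy.spatial.transform import Rotation as Ro
def pose(s=None):
    s=s or robot.sense();T=np.eye(4);T[:3,:3]=s['orientation'];T[:3,3]=s['eef_pos'];return T
def mk(R,p):
    T=np.eye(4);T[:3,:3]=R;T[:3,3]=p;return T
def step(A,B,n):
    D=np.real(expm(logm(np.linalg.inv(A)@B)/n));return np.r_[D[:3,3],Ro.from_matrix(D[:3,:3]).as_rotvec(degrees=True)]
def say(A,B,n):
    print(n,'rows of',np.array2string(step(A,B,n),precision=5,suppress_small=True,separator=', '))
def down(az): # tool down, y axis at azimuth az deg
    a=np.radians(az);y=np.array([np.cos(a),np.sin(a),0]);z=np.array([0,0,-1.]);return np.c_[np.cross(y,z),y,z]
# dock estimate: face centre, axes
X=np.array([ 0.85218082,-0.16069828,0.49795975]);Y=np.array([0.185307023,0.982680674,0]);N=np.array([-0.48933542,0.09227544,0.86720014])
C=np.array([ 0.52868596,-0.06809711,0.0865281])-.0030*X-.0029*Y
RD=np.c_[-X,Y,-N]
E
python3 - <<'E'
from h import *
print(C)
A=pose();B=mk(down(66.3),[.4925,.3106,.20]);say(A,B,10)
print(robot.camera_params("wrist"))
D=mk(RD,C+.15*N);say(B,D,14);print(D)
# structures in face frame: posts
Xc=cloud(np.load("pics/top0.npy"),robot.camera_params("top"))[145:225,300:380].reshape(-1,3)
L=(Xc-C)@np.c_[X,Y,N]
for nm,lo,hi in(("catch",-80,-45),("hinge",45,80)):
    m=(L[:,2]>.05)&(L[:,2]<.068)&(L[:,0]>lo/1e3)&(L[:,0]<hi/1e3)&(abs(L[:,1])<.05);print(nm,m.sum(),L[m].min(0),L[m].max(0))
m=(L[:,2]<-.005)&(abs(L[:,0])<.04)&(abs(L[:,1])<.03);print('hole',m.sum(),L[m].min(0),L[m].max(0))
E
```

```text
[ 0.52559203 -0.07046479  0.08503422]
10 rows of [-0.03167, -0.01392,  0.00308, -0.00618,  0.00057, -0.09822]
{'fovy': 63.52110044341838, 'cx': 252.24408070227634, 'cy': 197.2453266711687, 'D': array([-0.08723188,  0.        ,  0.        ,  0.        ,  0.        ]), 'R': array([[ 0.41791041,  0.90848622, -0.00191686],
       [ 0.85920705, -0.39455439,  0.32571472],
       [ 0.29515103, -0.13776655, -0.94546615]]), 't': array([-0.62491991, -0.04459013,  0.38172328])}
14 rows of [-0.00545, -0.0259 , -0.00005, -0.24239, -2.12395, -0.90888]
[[-0.85218082  0.18530702  0.48933542  0.45219171]
 [ 0.16069828  0.98268067 -0.09227544 -0.05662347]
 [-0.49795975  0.         -0.86720014  0.21511424]
 [ 0.          0.          0.          1.        ]]
catch 69 [-0.07176172 -0.02121908  0.05026386] [-0.05732001  0.02137596  0.06230232]
hinge 36 [ 0.05550117 -0.02266194  0.05357687] [0.06953289 0.02337678 0.06792335]
hole 203 [-0.02963119 -0.01916804 -0.03345178] [ 0.02646909  0.01944073 -0.00553242]
```

Emit:
servo_tool([
  [[1, -0.0317, -0.0139, 0.0031, 0, 0, -0.1], [1, -0.0317, -0.0139, 0.0031, 0, 0, -0.1], [1, -0.0317, -0.0139, 0.0031, 0, 0, -0.1], [1, -0.0317, -0.0139, 0.0031, 0, 0, -0.1], [1, -0.0317, -0.0139, 0.0031, 0, 0, -0.1], [1, -0.0317, -0.0139, 0.0031, 0, 0, -0.1], [1, -0.0317, -0.0139, 0.0031, 0, 0, -0.1], [1, -0.0317, -0.0139, 0.0031, 0, 0, -0.1], [1, -0.0317, -0.0139, 0.0031, 0, 0, -0.1], [1, -0.0317, -0.0139, 0.0031, 0, 0, -0.1], [1, 0, 0, 0, 0, 0, 0], [1, 0, 0, 0, 0, 0, 0]],
])

```text
time_s: 1.1
eef_pos: [0.494, 0.3092, 0.1998]
orientation: [[-0.914, 0.405, -0.0], [0.405, 0.914, -0.001], [-0.0, -0.001, -1.0]]
wrist_force: [0.3, 1.1, 0.0]
gripper_width: 0.0858
grip_force: 0.0
```

```bash
python3 - <<'E'
from h import *
p=robot.camera_params("wrist");s=robot.sense();im,d=robot.get_image("wrist")
cv2.imwrite("pics/w1.png",im);X_=cloud(d,p).reshape(-1,3);c=im.reshape(-1,3)
m=(X_[:,2]>.064)&(X_[:,2]<.085)&(np.hypot(X_[:,0]-.4925,X_[:,1]-.3106)<.055)
P=X_[m];print(m.sum(),np.median(P[:,2]));r=cv2.minAreaRect(P[:,:2].astype(np.float32)*1000);print(r)
print('table',np.nanmedian(X_[X_[:,2]<.02,2]))
A=pose(s);B=mk(down(66.3),[.4925,.3106,.03]);say(A,B,10)
E
```

```text
4023 0.0729817255339617
((495.07598876953125, 311.7417297363281), (50.16263961791992, 69.5128173828125), 65.97986602783203)
table 0.0018864021743222553
10 rows of [ 0.0002 ,  0.00008,  0.01698, -0.00607,  0.00047, -0.01896]
```

View pics/w1.png

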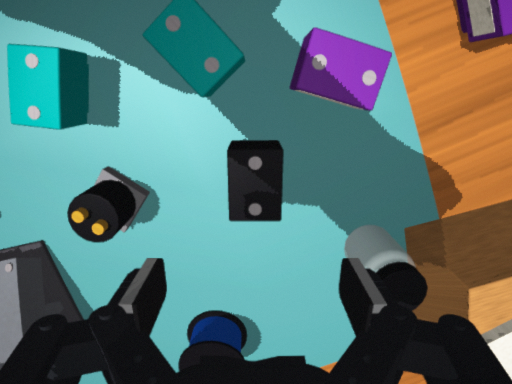

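The wrist view shows the relay at (255,182), squared up between the fingers. The contactor at (105,205) is well clear. The two cameras differ by about 2.5 mm, so I go to their mean and descend.

Emit:
servo_tool([
  [[1, 0.0005, 0.0009, 0.02, 0, 0, 0], [1, 0.0005, 0.0009, 0.02, 0, 0, 0], [1, 0, 0, 0.025, 0, 0, 0], [1, 0, 0, 0.025, 0, 0, 0], [1, 0, 0, 0.025, 0, 0, 0], [1, 0, 0, 0.025, 0, 0, 0], [1, 0, 0, 0.02, 0, 0, 0], [1, 0, 0, 0.01, 0, 0, 0], [1, 0, 0, 0, 0, 0, 0], [-1, 0, 0, 0, 0, 0, 0], [-1, 0, 0, 0, 0, 0, 0], [-1, 0, 0, 0, 0, 0, 0], [-1, 0, 0, 0, 0, 0, 0], [-1, 0, 0, 0, 0, 0, 0], [-1, 0, 0, 0, 0, 0, 0]],
], squeeze=50)

```text
time_s: 2.4
eef_pos: [0.4934, 0.3136, 0.0317]
orientation: [[-0.916, 0.402, 0.002], [0.402, 0.916, 0.001], [-0.001, 0.002, -1.0]]
wrist_force: [-2.1, -1.1, 7.7]
gripper_width: 0.0496
grip_force: 50.8
```

The relay is held, with 49.6 mm opening and 51 N grip. I lift it and plan the transfer.

Emit:
servo_tool([
  [[-1, 0, 0, -0.01, 0, 0, 0], [-1, 0, 0, -0.03, 0, 0, 0], [-1, 0, 0, -0.035, 0, 0, 0], [-1, 0, 0, -0.035, 0, 0, 0], [-1, 0, 0, -0.035, 0, 0, 0], [-1, 0, 0, -0.035, 0, 0, 0], [-1, 0, 0, -0.01, 0, 0, 0], [-1, 0, 0, 0, 0, 0, 0]],
])

```text
time_s: 3.07
eef_pos: [0.4939, 0.3137, 0.2246]
orientation: [[-0.916, 0.402, 0.005], [0.402, 0.916, 0.004], [-0.003, 0.005, -1.0]]
wrist_force: [-0.2, 0.3, -2.2]
gripper_width: 0.0498
grip_force: 52.7
```

```bash
python3 - <<'E'
from h import *
A=pose();print(robot.sense()['wrist_force'],robot.sense()['gripper_width'])
B=mk(RD,C-.0013*X+.125*N);say(A,B,16);D=step(A,B,16)
for k in(4,8,12):
    T=A.copy();S=mk(Ro.from_rotvec(D[3:],degrees=True).as_matrix(),D[:3])
    for _ in range(k):T=T@S
    print(T[:3,3])
print(B[:3,3])
E
```

```text
[-0.18470234  0.29592475 -2.19552631] 0.04975361805872383
16 rows of [-0.0047 , -0.02286,  0.00295, -0.19459, -1.8455 , -0.79926]
[0.47689927 0.22196551 0.21292431]
[0.46630137 0.12899664 0.20318332]
[0.4618948  0.03528191 0.19621589]
[ 0.46331726 -0.05872145  0.19278689]
```

Emit:
servo_tool([
  [[-1, -0.0047, -0.0229, 0.003, -0.2, -1.85, -0.8], [-1, -0.0047, -0.0229, 0.003, -0.2, -1.85, -0.8], [-1, -0.0047, -0.0229, 0.003, -0.2, -1.85, -0.8], [-1, -0.0047, -0.0229, 0.003, -0.2, -1.85, -0.8], [-1, -0.0047, -0.0229, 0.003, -0.2, -1.85, -0.8], [-1, -0.0047, -0.0229, 0.003, -0.2, -1.85, -0.8], [-1, -0.0047, -0.0229, 0.003, -0.2, -1.85, -0.8], [-1, -0.0047, -0.0229, 0.003, -0.2, -1.85, -0.8], [-1, -0.0047, -0.0229, 0.003, -0.2, -1.85, -0.8], [-1, -0.0047, -0.0229, 0.003, -0.2, -1.85, -0.8], [-1, -0.0047, -0.0229, 0.003, -0.2, -1.85, -0.8], [-1, -0.0047, -0.0229, 0.003, -0.2, -1.85, -0.8], [-1, -0.0047, -0.0229, 0.003, -0.2, -1.85, -0.8], [-1, -0.0047, -0.0229, 0.003, -0.2, -1.85, -0.8], [-1, -0.0047, -0.0229, 0.003, -0.2, -1.85, -0.8], [-1, -0.0047, -0.0229, 0.003, -0.2, -1.85, -0.8], [-1, 0, 0, 0, 0, 0, 0], [-1, 0, 0, 0, 0, 0, 0]],
])

```text
time_s: 4.57
eef_pos: [0.4612, -0.0611, 0.1885]
orientation: [[-0.854, 0.187, 0.485], [0.161, 0.982, -0.095], [-0.495, -0.003, -0.869]]
wrist_force: [-0.4, 0.6, -2.0]
gripper_width: 0.0494
grip_force: 52.7
```

```bash
python3 - <<'E'
from h import *
p=robot.camera_params("wrist");s=robot.sense();im,d=robot.get_image("wrist")
cv2.imwrite("pics/w2.png",im);np.save("pics/w2.npy",d);np.savez("pics/w2p.npz",**p);W=cloud(d,p)
L=(W-C)@np.c_[X,Y,N]
T=pose(s);print('tcp in face',(T[:3,3]-C)@np.c_[X,Y,N]);say(T,mk(RD,C-.0013*X+.125*N),1)
f=L.reshape(-1,3)
m=(abs(f[:,2])<.01)&(abs(f[:,0])<.08)&(abs(f[:,1])<.075);print('face',m.sum(),np.median(f[m],0))
c=f[m].mean(0);n=np.linalg.svd(f[m]-c)[2][2];print('normal in face',n*np.sign(n[2]))
for nm,lo,hi in(("catch",-80,-45),("hinge",45,80)):
    q=(f[:,2]>.045)&(f[:,2]<.072)&(f[:,0]>lo/1e3)&(f[:,0]<hi/1e3)&(abs(f[:,1])<.05);print(nm,q.sum(),f[q].min(0) if q.any() else 0,f[q].max(0) if q.any() else 0)
# relay points in tool frame
t=(W.reshape(-1,3)-T[:3,3])@T[:3,:3]
q=(abs(t[:,0])<.045)&(abs(t[:,1])<.022)&(t[:,2]<.04)&(t[:,2]>-.03);
if q.sum()>50: print('relay',q.sum(),np.percentile(t[q],[1,50,99],axis=0))
E
```

```text
tcp in face [-0.00482549 -0.00267459  0.12207311]
1 rows of [-0.00352,  0.00266, -0.00295, -0.20063, -0.22156,  0.02407]
face 16071 [-0.03476214  0.00363673 -0.00030835]
normal in face [-1.21546873e-03  1.13898083e-04  9.99999255e-01]
catch 1224 [-0.06785393 -0.02078181  0.04727816] [-0.05568049  0.02141378  0.06113685]
hinge 0 0 0
relay 3009 [[ 3.12924507e-02 -2.16104376e-02 -2.97594931e-02]
 [ 3.18180863e-02  7.01558148e-05 -1.46814065e-02]
 [ 3.23350616e-02  2.16120526e-02  7.68919628e-03]]
```

View pics/w2.png

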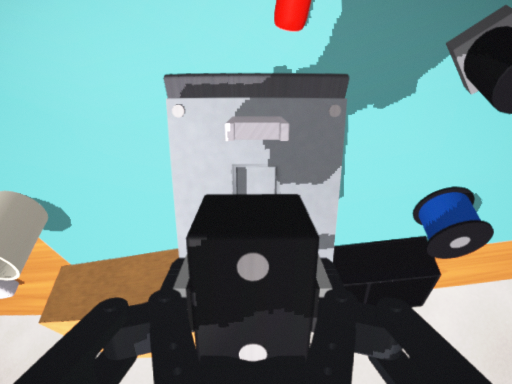

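The wrist view shows the catch post at (257,130), the hole at (255,180) and the held relay's top and front at (253,270). Relative to the hole, the relay needs +3.7 mm up the slope and +2.8 mm in y. I correct that and descend to just above the mouth.

Emit:
servo_tool([
  [[-1, -0.0037, 0.0028, 0, -0.2, -0.2, 0], [-1, 0, 0, 0.015, 0, 0, 0], [-1, 0, 0, 0.015, 0, 0, 0], [-1, 0, 0, 0.015, 0, 0, 0], [-1, 0, 0, 0.015, 0, 0, 0], [-1, 0, 0, 0.01, 0, 0, 0], [-1, 0, 0, 0.01, 0, 0, 0], [-1, 0, 0, 0, 0, 0, 0], [-1, 0, 0, 0, 0, 0, 0]],
])

```text
time_s: 5.37
eef_pos: [0.4863, -0.0657, 0.1526]
orientation: [[-0.856, 0.185, 0.483], [0.152, 0.983, -0.106], [-0.494, -0.018, -0.869]]
wrist_force: [-0.9, -0.8, -1.7]
gripper_width: 0.0493
grip_force: 52.6
```

```bash
cat > chk.py <<'E'
from h import *
p=robot.camera_params("wrist");s=robot.sense();im,d=robot.get_image("wrist");W=cloud(d,p)
f=((W-C)@np.c_[X,Y,N]).reshape(-1,3);T=pose(s)
print('tcp in face',(T[:3,3]-C)@np.c_[X,Y,N],s['wrist_force']@np.c_[X,Y,N],s['gripper_width']);say(T,mk(RD,T[:3,3]),1)
q=(f[:,2]>.045)&(f[:,2]<.072)&(f[:,0]>-.08)&(f[:,0]<-.045)&(abs(f[:,1])<.05)
if q.any():print('catch',q.sum(),f[q].min(0),f[q].max(0))
t=(W.reshape(-1,3)-T[:3,3])@T[:3,:3]
q=(abs(t[:,0])<.045)&(abs(t[:,1])<.022)&(t[:,2]<.04)&(t[:,2]>-.03)
if q.sum()>50: print('relay front in tool',np.percentile(t[q],[1,50,99],axis=0))
E
python3 chk.py
```

```text
tcp in face [-0.00062182 -0.00257489  0.07829596] [-1.43331841 -0.99547551 -1.08008399] 0.04934512883431898
1 rows of [ 0.     ,  0.     ,  0.     , -0.86597, -0.24273,  0.50813]
catch 1933 [-0.06779517 -0.02079895  0.04506175] [-0.0554571   0.02134712  0.06073737]
relay front in tool [[ 3.11928230e-02 -2.15628237e-02 -2.96713208e-02]
 [ 3.17411674e-02  6.19090295e-05 -1.43754852e-02]
 [ 3.22606958e-02  2.15357680e-02  7.75885798e-03]]
```

```bash
python3 -c "
from h import *
s=robot.sense();print(s['joints'],s['qvel'],s['tau'],s['ft_torque'],s['time_s'])"
```

```text
[2.09276054e-01 5.28367993e+00 1.35846083e-01 1.36394156e+02
 3.29589463e+01 1.09383805e+01 4.90301256e+01] [-2.49321672 -0.60511152  1.80997394  0.05855373  0.06103164 -0.14976868
  0.02532409] [  3.49717587 -42.18080878  -1.65984839 -33.23937178   0.7004044
  -1.90446407  -0.34065938] [ 0.14010731  0.73234118 -0.01240336] 5.4167
```

Joint 6 is at its lower limit (10.9° against 10.77°), so the arm can't reach this pose with the tool square to the face. The grasp is free about the finger-closing axis, so I'll set the relay back down. I'll regrasp it leaning 15°, which lets the tool stand more upright at the dock. First I check the latch angle and plan the way back.

```bash
python3 - <<'E'
from h import *
S=cloud(np.load("pics/scene0.npy"),robot.camera_params("scene")).reshape(-1,3);f=(S-C)@np.c_[X,Y,N]
q=(f[:,2]>.09)&(f[:,2]<.25)&(abs(f[:,1])<.03)&(f[:,0]>0)&(f[:,0]<.3);P=f[q][:,[0,2]]
print(q.sum(),f[q].min(0),f[q].max(0),np.median(f[q],0));a=P-np.array([.062,.057]);print('latch',np.percentile(np.arctan2(a[:,1],-a[:,0]),[10,50,90]))
A=pose();U=mk(RD,A[:3,3]+.06*N);say(A,U,3)
B=mk(down(66.3),[.4934,.3136,.21]);say(U,B,16)
E
```

```text
489 [ 0.07517019 -0.01103465  0.09051348] [0.12661247 0.01368383 0.19251519] [0.09760743 0.00238112 0.14423626]
latch [1.93357914 1.96447154 2.0146621 ]
3 rows of [ 0.00005, -0.0002 , -0.02   , -0.2849 , -0.0738 ,  0.17911]
16 rows of [ 0.00442,  0.02306, -0.00135,  0.21209,  1.85846,  0.79527]
```

Emit:
servo_tool([
  [[-1, 0, 0, -0.02, 0, 0, 0], [-1, 0, 0, -0.02, -0.4, -0.1, 0.25], [-1, 0, 0, -0.02, -0.4, -0.1, 0.25], [-1, 0.0044, 0.0231, -0.0014, 0.2, 1.86, 0.8], [-1, 0.0044, 0.0231, -0.0014, 0.2, 1.86, 0.8], [-1, 0.0044, 0.0231, -0.0014, 0.2, 1.86, 0.8], [-1, 0.0044, 0.0231, -0.0014, 0.2, 1.86, 0.8], [-1, 0.0044, 0.0231, -0.0014, 0.2, 1.86, 0.8], [-1, 0.0044, 0.0231, -0.0014, 0.2, 1.86, 0.8], [-1, 0.0044, 0.0231, -0.0014, 0.2, 1.86, 0.8], [-1, 0.0044, 0.0231, -0.0014, 0.2, 1.86, 0.8], [-1, 0.0044, 0.0231, -0.0014, 0.2, 1.86, 0.8], [-1, 0.0044, 0.0231, -0.0014, 0.2, 1.86, 0.8], [-1, 0.0044, 0.0231, -0.0014, 0.2, 1.86, 0.8], [-1, 0.0044, 0.0231, -0.0014, 0.2, 1.86, 0.8], [-1, 0.0044, 0.0231, -0.0014, 0.2, 1.86, 0.8], [-1, 0.0044, 0.0231, -0.0014, 0.2, 1.86, 0.8], [-1, 0.0044, 0.0231, -0.0014, 0.2, 1.86, 0.8], [-1, 0.0044, 0.0231, -0.0014, 0.2, 1.86, 0.8], [-1, 0, 0, 0, 0, 0, 0]],
])

```text
time_s: 7.08
eef_pos: [0.4931, 0.3203, 0.2109]
orientation: [[-0.918, 0.398, -0.002], [0.398, 0.918, 0.005], [0.004, 0.004, -1.0]]
wrist_force: [-0.4, 0.4, -1.9]
gripper_width: 0.0494
grip_force: 52.9
```

```bash
python3 - <<'E'
from h import *
A=pose();print(A[:3,3],robot.sense()['joints']);say(A,mk(down(66.3),[.4934,.3136,.032]),8)
E
```

```text
[0.49307047 0.32028929 0.2108802 ] [-18.04364735  22.81827513 -22.75229109  98.54854439   9.58016612
  60.51758418  22.65421926]
8 rows of [-0.00042, -0.00079,  0.02236,  0.02505, -0.0287 ,  0.03375]
```

Emit:
servo_tool([
  [[-1, -0.0004, -0.0008, 0.025, 0, 0, 0], [-1, -0.0004, -0.0008, 0.03, 0, 0, 0], [-1, -0.0004, -0.0008, 0.03, 0, 0, 0], [-1, -0.0004, -0.0008, 0.03, 0, 0, 0], [-1, -0.0004, -0.0008, 0.03, 0, 0, 0], [-1, -0.0004, -0.0008, 0.02, 0, 0, 0], [-1, -0.0004, -0.0008, 0.01, 0, 0, 0], [-1, 0, 0, 0.003, 0, 0, 0], [-1, 0, 0, 0, 0, 0, 0]],
])

```text
time_s: 7.83
eef_pos: [0.4933, 0.3098, 0.033]
orientation: [[-0.917, 0.4, -0.0], [0.4, 0.917, 0.001], [0.0, 0.001, -1.0]]
wrist_force: [-0.6, 0.6, -1.4]
gripper_width: 0.0499
grip_force: 53.0
```

Emit:
servo_tool([
  [[-1, 0, 0, 0.0013, 0, 0, 0], [-1, 0, 0, 0, 0, 0, 0], [1, 0, 0, 0, 0, 0, 0], [1, 0, 0, 0, 0, 0, 0], [1, 0, 0, 0, 0, 0, 0], [1, 0, 0, 0, 0, 0, 0], [1, 0.0058, 0, 0, 0, 0, 0], [1, 0.0058, 0, 0, 0, 0, 0], [1, 0, 0, 0, 0, 5, 0], [1, 0, 0, 0, 0, 5, 0], [1, 0, 0, 0, 0, 5, 0], [1, 0, 0, 0, 0, 0, 0], [1, 0, 0, 0, 0, 0, 0]],
])

```text
time_s: 8.92
eef_pos: [0.4837, 0.3132, 0.0311]
orientation: [[-0.884, 0.404, -0.237], [0.389, 0.915, 0.106], [0.26, 0.002, -0.966]]
wrist_force: [-0.5, -0.0, -0.1]
gripper_width: 0.0854
grip_force: 0.0
```

```bash
python3 - <<'E'
from h import *
p=robot.camera_params("wrist");s=robot.sense();im,d=robot.get_image("wrist")
cv2.imwrite("pics/w3.png",im);X_=cloud(d,p).reshape(-1,3)
m=(X_[:,2]>.066)&(X_[:,2]<.082)&(np.hypot(X_[:,0]-.4933,X_[:,1]-.31)<.05)
P=X_[m];print(m.sum(),np.median(P[:,2]),cv2.minAreaRect(P[:,:2].astype(np.float32)*1000))
A=pose(s);print(A,np.degrees(np.arctan2(A[1,1],A[0,1])))
E
```

```text
18093 0.07291978536635008 ((490.44927978515625, 310.932373046875), (98.55809783935547, 56.751853942871094), 66.0123519897461)
[[-0.88371559  0.40357928 -0.2370032   0.4836696 ]
 [ 0.3893228   0.9149431   0.10633378  0.31316049]
 [ 0.25975856  0.00169807 -0.9656721   0.03109686]
 [ 0.          0.          0.          1.        ]] 66.19783549194848
```

Good: the tool now leans 15° as planned. I close the fingers and lift.

Emit:
servo_tool([
  [[-1, 0, 0, 0, 0, 0, 0], [-1, 0, 0, 0, 0, 0, 0], [-1, 0, 0, 0, 0, 0, 0], [-1, 0, 0, 0, 0, 0, 0], [-1, 0, 0, 0, 0, 0, 0], [-1, 0, 0, 0, 0, 0, 0], [-1, 0.005, 0, -0.02, 0, 0, 0], [-1, 0.009, 0, -0.034, 0, 0, 0], [-1, 0.009, 0, -0.034, 0, 0, 0], [-1, 0.009, 0, -0.034, 0, 0, 0], [-1, 0.009, 0, -0.034, 0, 0, 0], [-1, 0.009, 0, -0.034, 0, 0, 0], [-1, 0, 0, 0, 0, 0, 0], [-1, 0, 0, 0, 0, 0, 0]],
], squeeze=70)

```text
time_s: 10.13
eef_pos: [0.4844, 0.3136, 0.2297]
orientation: [[-0.886, 0.401, -0.233], [0.387, 0.916, 0.107], [0.257, 0.004, -0.967]]
wrist_force: [0.0, -1.2, -0.9]
gripper_width: 0.0497
grip_force: 73.1
```

```bash
cat >> h.py <<'E'
# leaning grasp: relay pose (axes along tool-x-side / y / down) in tool; lean 15 deg
TH=15.;RL=RD@Ro.from_euler('y',TH,degrees=True).as_matrix()
def tcp(h,ox=.0128,oz=.0315): # TCP pose for relay origin h above the face, on the hole axis
    return mk(RL,C+(h+oz)*N-ox*X)
E
python3 - <<'E'
from h import *
A=pose();s=robot.sense();print(A,s['gripper_width'])
B=tcp(.09);say(A,B,16);print(B)
E
```

```text
[[-0.88575881  0.40120545 -0.2333785   0.48444855]
 [ 0.38677896  0.91597824  0.10670473  0.31355528]
 [ 0.25658015  0.00424876 -0.96651362  0.2297393 ]
 [ 0.          0.          0.          1.        ]] 0.049715459753745396
16 rows of [-0.00536, -0.02275,  0.00253,  0.01534, -1.84854, -0.82004]
[[-0.94979279  0.18530702  0.25210109  0.45522986]
 [ 0.17910526  0.98268067 -0.04753946 -0.05719639]
 [-0.25654427  0.         -0.96653248  0.18402515]
 [ 0.          0.          0.          1.        ]]
```

Emit:
servo_tool([
  [[-1, -0.0054, -0.0228, 0.0025, 0, -1.85, -0.82], [-1, -0.0054, -0.0228, 0.0025, 0, -1.85, -0.82], [-1, -0.0054, -0.0228, 0.0025, 0, -1.85, -0.82], [-1, -0.0054, -0.0228, 0.0025, 0, -1.85, -0.82], [-1, -0.0054, -0.0228, 0.0025, 0, -1.85, -0.82], [-1, -0.0054, -0.0228, 0.0025, 0, -1.85, -0.82], [-1, -0.0054, -0.0228, 0.0025, 0, -1.85, -0.82], [-1, -0.0054, -0.0228, 0.0025, 0, -1.85, -0.82], [-1, -0.0054, -0.0228, 0.0025, 0, -1.85, -0.82], [-1, -0.0054, -0.0228, 0.0025, 0, -1.85, -0.82], [-1, -0.0054, -0.0228, 0.0025, 0, -1.85, -0.82], [-1, -0.0054, -0.0228, 0.0025, 0, -1.85, -0.82], [-1, -0.0054, -0.0228, 0.0025, 0, -1.85, -0.82], [-1, -0.0054, -0.0228, 0.0025, 0, -1.85, -0.82], [-1, -0.0054, -0.0228, 0.0025, 0, -1.85, -0.82], [-1, -0.0054, -0.0228, 0.0025, 0, -1.85, -0.82], [-1, 0, 0, 0, 0, 0, 0], [-1, 0, 0, 0, 0, 0, 0]],
])

```text
time_s: 11.63
eef_pos: [0.4537, -0.0594, 0.1813]
orientation: [[-0.95, 0.188, 0.248], [0.182, 0.982, -0.045], [-0.252, 0.003, -0.968]]
wrist_force: [-0.1, 0.9, -1.5]
gripper_width: 0.0493
grip_force: 73.2
```

```bash
cat > chk.py <<'E'
from h import *
import sys
p=robot.camera_params("wrist");s=robot.sense();im,d=robot.get_image("wrist");W=cloud(d,p).reshape(-1,3)
cv2.imwrite(f"pics/w{int(s['time_s']*100)}.png",im)
F=np.c_[X,Y,N];f=(W-C)@F;T=pose(s);tf=(T[:3,3]-C)@F
print('joints',s['joints'].round(1));print('tcp in face',tf.round(4),'force',(s['wrist_force']@F).round(1),s['gripper_width'])
say(T,mk(RL,T[:3,3]),1)
q=(f[:,2]>.045)&(f[:,2]<.072)&(f[:,0]>-.08)&(f[:,0]<-.045)&(abs(f[:,1])<.05)
if q.any():print('catch',q.sum(),f[q].min(0).round(4),f[q].max(0).round(4))
# relay front face (toward -X), as plane in face frame
g=f-tf;q=(abs(g[:,1])<.022)&(g[:,0]<-.012)&(g[:,0]>-.034)&(g[:,2]<.035)&(g[:,2]>-.008)
Q=g[q]
if len(Q)>100:
    n,*_=cv2.fitLine(Q[:,[0,2]].astype(np.float32),cv2.DIST_HUBER,0,1e-4,1e-4).T;l=cv2.fitLine(Q[:,[0,2]].astype(np.float32),cv2.DIST_HUBER,0,1e-4,1e-4).ravel()
    b=np.polyfit(Q[:,1],Q[:,0],1)
    print('front face rel tcp',np.percentile(Q,[1,50,99],axis=0).round(4).tolist(),'tilt',np.degrees(np.arctan(l[0]/l[1])),'yaw',np.degrees(np.arctan(b[0])))
E
python3 chk.py
```

```text
joints [ 21.4   3.7 -19.7 127.8   5.9  34.3  76.6]
tcp in face [-0.0151 -0.0024  0.1197] force [-1.   0.9 -1.2] 0.04933311109631793
1 rows of [ 0.     , -0.     ,  0.     ,  0.11006, -0.25354, -0.16169]
catch 1005 [-0.0673 -0.0208  0.0509] [-0.0555  0.0212  0.0605]
front face rel tcp [[-0.0196, -0.0216, -0.0078], [-0.0194, 0.0001, 0.0186], [-0.0191, 0.0216, 0.0349]] tilt 0.2540737 yaw 0.18497558841315345
```

Joint 6 is at 34°, with plenty of margin. The camera and the kinematics agree that the relay needs about +2.2 mm up the slope and +2.4 mm in y. I apply that and go down to about 13 mm above the mouth.

Emit:
servo_tool([
  [[-1, -0.0021, 0.0024, -0.0006, 0.1, -0.25, -0.15], [-1, -0.0039, 0, 0.0145, 0, 0, 0], [-1, -0.0039, 0, 0.0145, 0, 0, 0], [-1, -0.0039, 0, 0.0145, 0, 0, 0], [-1, -0.0039, 0, 0.0145, 0, 0, 0], [-1, -0.0039, 0, 0.0145, 0, 0, 0], [-1, 0, 0, 0, 0, 0, 0], [-1, 0, 0, 0, 0, 0, 0]],
])

```text
time_s: 12.35
eef_pos: [0.4939, -0.0624, 0.1181]
orientation: [[-0.95, 0.182, 0.253], [0.176, 0.983, -0.046], [-0.257, 0.001, -0.966]]
wrist_force: [-0.4, 0.5, -0.0]
gripper_width: 0.0492
grip_force: 73.1
```

```bash
python3 chk.py
```

```text
joints [ 18.2  14.3 -17.5 126.2  14.9  26.1  68.7]
tcp in face [-0.0118  0.0021  0.045 ] force [-0.4  0.4  0.2] 0.04921924549671062
1 rows of [-0.     , -0.     ,  0.     ,  0.08996,  0.01174,  0.16359]
catch 2258 [-0.0672 -0.0206  0.0507] [-0.0554  0.0214  0.0607]
front face rel tcp [[-0.0197, -0.0216, -0.0076], [-0.0194, -0.0, 0.0188], [-0.0192, 0.0215, 0.0348]] tilt -0.011581495 yaw -0.11773707142421243
```

Emit:
servo_tool([
  [[-1, 0.001, -0.0019, 0.0003, 0, 0, 0], [-1, -0.0008, 0, 0.0029, 0, 0, 0], [-1, -0.0008, 0, 0.0029, 0, 0, 0], [-1, -0.0008, 0, 0.0029, 0, 0, 0], [-1, 0, 0, 0, 0, 0, 0], [-1, 0, 0, 0, 0, 0, 0], [-1, 0, 0, 0, 0, 0, 0]],
])

```text
time_s: 12.98
eef_pos: [0.4974, -0.066, 0.1103]
orientation: [[-0.95, 0.184, 0.254], [0.178, 0.983, -0.047], [-0.258, 0.0, -0.966]]
wrist_force: [-0.8, -0.9, -1.7]
gripper_width: 0.0493
grip_force: 73.1
```

```bash
python3 chk.py
```

```text
joints [ 18.   15.5 -16.9 126.1  15.7  25.   68.2]
tcp in face [-0.0122 -0.0008  0.0362] force [-1.4 -1.1 -1.1] 0.04926557387636633
1 rows of [-0.     ,  0.     ,  0.     ,  0.04893,  0.10547,  0.08817]
catch 2515 [-0.0677 -0.0207  0.0508] [-0.0557  0.0213  0.0617]
front face rel tcp [[-0.0197, -0.0215, -0.0078], [-0.0194, 0.0, 0.0187], [-0.0192, 0.0215, 0.0348]] tilt -0.0908595 yaw -0.06564240867478423
```

Emit:
servo_tool([
  [[-1, 0.0008, 0.0009, 0.0002, 0, 0, 0], [-1, -0.0005, 0, 0.002, 0, 0, 0], [-1, -0.0005, 0, 0.002, 0, 0, 0], [-1, -0.0005, 0, 0.002, 0, 0, 0], [-1, -0.0005, 0, 0.002, 0, 0, 0], [-1, -0.0005, 0, 0.002, 0, 0, 0], [-1, 0, 0, 0, 0, 0, 0], [-1, 0, 0, 0, 0, 0, 0]],
])

```text
time_s: 13.7
eef_pos: [0.5017, -0.0659, 0.1007]
orientation: [[-0.95, 0.184, 0.254], [0.178, 0.983, -0.047], [-0.258, 0.0, -0.966]]
wrist_force: [-1.3, 0.1, -1.9]
gripper_width: 0.0492
grip_force: 73.1
```

```bash
python3 chk.py
```

```text
joints [ 17.1  16.9 -16.1 125.9  16.9  23.9  67. ]
tcp in face [-0.0132  0.0001  0.0257] force [-2.1 -0.1 -1. ] 0.04924651554720756
1 rows of [ 0.     , -0.     , -0.     ,  0.04917,  0.09476,  0.08521]
catch 2971 [-0.0674 -0.0209  0.0451] [-0.0554  0.0214  0.0608]
front face rel tcp [[-0.0197, -0.0215, -0.0077], [-0.0195, 0.0, 0.0187], [-0.0192, 0.0215, 0.0348]] tilt -0.06523263 yaw -0.06811917749388162
```

The relay is about 6 mm into the hole with no contact force. I continue down.

Emit:
servo_tool([
  [[-1, -0.0007, 0, 0.0024, 0, 0, 0], [-1, -0.0007, 0, 0.0024, 0, 0, 0], [-1, -0.0007, 0, 0.0024, 0, 0, 0], [-1, -0.0006, 0, 0.0024, 0, 0, 0], [-1, -0.0006, 0, 0.0024, 0, 0, 0], [-1, -0.0006, 0, 0.0024, 0, 0, 0], [-1, 0, 0, 0, 0, 0, 0], [-1, 0, 0, 0, 0, 0, 0]],
])

```text
time_s: 14.42
eef_pos: [0.509, -0.0672, 0.0878]
orientation: [[-0.95, 0.184, 0.254], [0.177, 0.983, -0.047], [-0.258, 0.0, -0.966]]
wrist_force: [0.9, -0.5, -1.8]
gripper_width: 0.0492
grip_force: 73.1
```

```bash
python3 chk.py
```

```text
joints [ 16.2  18.9 -15.1 125.4  18.3  22.4  65.8]
tcp in face [-0.0132  0.0001  0.0108] force [-0.1 -0.3 -2.1] 0.049173855201042435
1 rows of [-0.     , -0.     ,  0.     ,  0.04869,  0.09014,  0.09059]
catch 3773 [-0.0677 -0.021   0.0506] [-0.0557  0.0212  0.0609]
front face rel tcp [[-0.0197, -0.0216, -0.0076], [-0.0194, 0.0, 0.0186], [-0.0192, 0.0215, 0.0348]] tilt -0.0800678 yaw -0.06490504767289086
```

Emit:
servo_tool([
  [[-1, -0.0003, 0, 0.001, 0, 0, 0], [-1, -0.0003, 0, 0.001, 0, 0, 0], [-1, -0.0003, 0, 0.001, 0, 0, 0], [-1, 0, 0, 0, 0, 0, 0], [-1, 0, 0, 0, 0, 0, 0]],
])

```text
time_s: 14.88
eef_pos: [0.5099, -0.0675, 0.0869]
orientation: [[-0.95, 0.184, 0.254], [0.177, 0.983, -0.048], [-0.258, -0.001, -0.966]]
wrist_force: [-40.4, 5.7, 64.6]
gripper_width: 0.0492
grip_force: 81.8
```

```bash
python3 chk.py
```

```text
joints [ 16.   19.1 -14.9 125.3  18.5  22.4  65.6]
tcp in face [-0.0129  0.      0.0096] force [-3.2 -1.9 76.3] 0.04921851884825054
1 rows of [-0.     ,  0.     ,  0.     , -0.02886,  0.10437,  0.11611]
catch 3895 [-0.0677 -0.0207  0.0495] [-0.0555  0.0211  0.0615]
front face rel tcp [[-0.0198, -0.0216, -0.0077], [-0.0195, -0.0003, 0.0178], [-0.0193, 0.0216, 0.0347]] tilt -0.12503776 yaw -0.09814734142355869
```

The wrist force is 76 N along the face normal at the expected depth, so the relay is fully home with the latch still open. I ease off, release and retreat along the face normal.

Emit:
servo_tool([
  [[-1, 0.0003, 0, -0.001, 0, 0, 0], [-1, 0, 0, 0, 0, 0, 0], [1, 0, 0, 0, 0, 0, 0], [1, 0, 0, 0, 0, 0, 0], [1, 0, 0, 0, 0, 0, 0], [1, 0, 0, 0, 0, 0, 0], [1, 0, 0, 0, 0, 0, 0], [1, 0.0026, 0, -0.0097, 0, 0, 0], [1, 0.005, 0, -0.02, 0, 0, 0], [1, 0.007, 0, -0.026, 0, 0, 0], [1, 0.008, 0, -0.03, 0, 0, 0], [1, 0.008, 0, -0.03, 0, 0, 0], [1, 0.008, 0, -0.03, 0, 0, 0], [1, 0, 0, 0, 0, 0, 0], [1, 0, 0, 0, 0, 0, 0]],
])

```text
time_s: 16.18
eef_pos: [0.4365, -0.0538, 0.2189]
orientation: [[-0.949, 0.184, 0.258], [0.177, 0.983, -0.049], [-0.262, -0.0, -0.965]]
wrist_force: [0.3, 0.2, -1.0]
gripper_width: 0.0852
grip_force: 0.0
```

```bash
cat >> h.py <<'E'
# latch push: vertical tool, az of Y
RV=down(np.degrees(np.arctan2(Y[1],Y[0])))
def lat(th,r=.110,dy=0):
    off=.003
    rear=th<np.radians(30)
    if rear:r-=.022
    d=-np.cos(th)*X+np.sin(th)*N;o=np.sin(th)*X+np.cos(th)*N
    c=C+.062*X+.057*N+r*d+off*o          # corner
    return mk(RV,c+(RV[:,0]*.011 if rear else -RV[:,0]*.011))
E
python3 - <<'E'
from h import *
s=robot.sense();p=robot.camera_params("wrist");im,d=robot.get_image("wrist");cv2.imwrite("pics/rel.png",im)
f=(cloud(d,p).reshape(-1,3)-C)@np.c_[X,Y,N]
q=(abs(f[:,0]-.002)<.03)&(abs(f[:,1])<.02)&(f[:,2]>.02)&(f[:,2]<.08);print('relay top z',np.percentile(f[q,2],[5,50,95]))
A=pose(s);print(A[:3,3],s['joints'])
L0=lat(2.15);O=L0.copy();O[2,3]+=.085
M=mk(RV,[A[0,3],A[1,3],O[2,3]])
print('L0',L0[:3,3],'end',lat(0)[:3,3]);say(A,M,6);say(M,O,6);say(O,L0,4)
im,d=robot.get_image("scene");cv2.imwrite("pics/rels.png",im[120:300,60:240])
S=cloud(d,robot.camera_params("scene")).reshape(-1,3);f=(S-C)@np.c_[X,Y,N]
q=(f[:,2]>.13)&(f[:,2]<.25)&(abs(f[:,1])<.02)&(f[:,0]>.06)&(f[:,0]<.3)
a=f[q][:,[0,2]]-np.array([.062,.057]);print(q.sum(),'latch',np.percentile(np.arctan2(a[:,1],-a[:,0]),[10,50,90]),np.median(f[q],0))
E
```

```text
relay top z [0.04865921 0.04979287 0.05095647]
[ 0.43651462 -0.05384726  0.21888162] [ 23.33332822  -2.13041259 -21.3894151  127.78867404   2.41487823
  39.20223495  79.59835369]
L0 [ 0.57054928 -0.07894251  0.27497964] end [ 0.46326571 -0.05871173  0.12411928]
6 rows of [-0.00363, -0.     , -0.0233 , -0.00189,  2.53201,  0.01541]
6 rows of [-0.02273,  0.00003,  0.     ,  0.     ,  0.     ,  0.     ]
4 rows of [0.     , 0.     , 0.02125, 0.     , 0.     , 0.     ]
309 latch [1.93209479 1.95669858 1.99382797] [0.10424702 0.00192162 0.1629724 ]
```

View pics/rel.png

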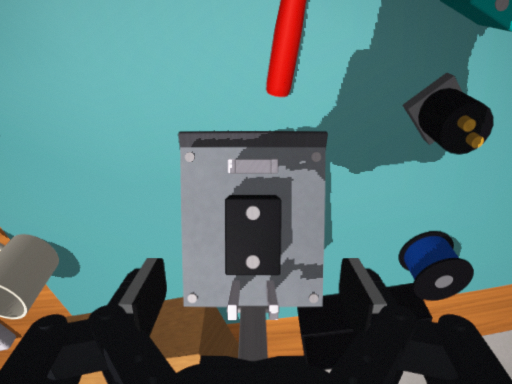

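The wrist view shows the relay seated at (253,235) with its top 49.8 mm above the face. The contactor at (455,120) and the spool at (437,265) are undisturbed, and the latch is still open at 1.96 rad. I now go up and over behind the arm with the fingers shut.

Emit:
servo_tool([
  [[-1, -0.0036, 0, -0.0233, 0, 2.53, 0], [-1, -0.0036, 0, -0.0233, 0, 2.53, 0], [-1, -0.0036, 0, -0.0233, 0, 2.53, 0], [-1, -0.0036, 0, -0.0233, 0, 2.53, 0], [-1, -0.0036, 0, -0.0233, 0, 2.53, 0], [-1, -0.0036, 0, -0.0233, 0, 2.53, 0], [-1, 0, 0, 0, 0, 0, 0], [-1, -0.0227, 0, 0, 0, 0, 0], [-1, -0.0227, 0, 0, 0, 0, 0], [-1, -0.0227, 0, 0, 0, 0, 0], [-1, -0.0227, 0, 0, 0, 0, 0], [-1, -0.0227, 0, 0, 0, 0, 0], [-1, -0.0227, 0, 0, 0, 0, 0], [-1, 0, 0, 0, 0, 0, 0], [-1, 0, 0, 0, 0, 0, 0]],
])

```text
time_s: 17.53
eef_pos: [0.5711, -0.0789, 0.3551]
orientation: [[-0.983, 0.183, -0.007], [0.183, 0.983, 0.002], [0.007, 0.001, -1.0]]
wrist_force: [-0.6, 0.6, 1.2]
gripper_width: 0.0
grip_force: 0.0
```

```bash
python3 - <<'E'
from h import *
A=pose();s=robot.sense();print(s['gripper_width'],s['joints'].round(1));L0=lat(2.15);say(A,L0,5)
E
```

```text
4.125937161356056e-05 [ 21.1  15.1 -20.1  89.3   5.2  77.   79.8]
5 rows of [ 0.00004, -0.00005,  0.01603,  0.0128 , -0.08204,  0.0215 ]
```

Emit:
servo_tool([
  [[-1, 0, 0, 0.016, 0, -0.08, 0], [-1, 0, 0, 0.016, 0, -0.08, 0], [-1, 0, 0, 0.016, 0, -0.08, 0], [-1, 0, 0, 0.016, 0, -0.08, 0], [-1, 0, 0, 0.016, 0, -0.08, 0], [-1, 0, 0, 0, 0, 0, 0]],
])

```text
time_s: 18.03
eef_pos: [0.5688, -0.0787, 0.2742]
orientation: [[-0.983, 0.183, -0.001], [0.183, 0.983, 0.0], [0.001, 0.0, -1.0]]
wrist_force: [-0.4, 0.3, -1.3]
gripper_width: 0.0002
grip_force: 0.0
```

```bash
cat > path.py <<'E'
from h import *
import sys
a,b,n=float(sys.argv[1]),float(sys.argv[2]),int(sys.argv[3])
s=robot.sense();P=pose(s);print('F',s['wrist_force'],P[:3,3])
for th in np.linspace(a,b,n):
    B=lat(th);print(round(th,3),np.round(np.r_[(P[:3,:3].T@(B[:3,3]-P[:3,3])),Ro.from_matrix(P[:3,:3].T@B[:3,:3]).as_rotvec(degrees=True)],4).tolist());P=B
E
python3 path.py 2.05 1.0 12
```

```text
F [-0.387696    0.34216668 -1.29338577] [ 0.56875118 -0.07866177  0.27420811]
2.05 [0.0092, 0.0001, -0.0011, 0.0117, -0.0831, 0.1071]
1.955 [0.0105, 0.0, 0.0007, 0.0, 0.0, 0.0]
1.859 [0.0104, 0.0, 0.0017, 0.0, 0.0, 0.0]
1.764 [0.0102, 0.0, 0.0026, 0.0, 0.0, 0.0]
1.668 [0.0099, 0.0, 0.0036, 0.0, 0.0, 0.0]
1.573 [0.0095, 0.0, 0.0045, 0.0, 0.0, 0.0]
1.477 [0.009, 0.0, 0.0054, 0.0, 0.0, 0.0]
1.382 [0.0085, 0.0, 0.0062, 0.0, 0.0, 0.0]
1.286 [0.0078, 0.0, 0.007, 0.0, 0.0, 0.0]
1.191 [0.0071, 0.0, 0.0077, 0.0, 0.0, 0.0]
1.095 [0.0063, 0.0, 0.0084, 0.0, 0.0, 0.0]
1.0 [0.0055, 0.0, 0.0089, 0.0, 0.0, 0.0]
```

Emit:
servo_tool([
  [[-1, 0.0092, 0, -0.001, 0, -0.08, 0.1], [-1, 0.0105, 0, 0.0007, 0, 0, 0], [-1, 0.0104, 0, 0.0017, 0, 0, 0], [-1, 0.0102, 0, 0.0026, 0, 0, 0], [-1, 0.0099, 0, 0.0036, 0, 0, 0], [-1, 0.0095, 0, 0.0045, 0, 0, 0], [-1, 0.009, 0, 0.0054, 0, 0, 0], [-1, 0.0085, 0, 0.0062, 0, 0, 0], [-1, 0.0078, 0, 0.007, 0, 0, 0], [-1, 0.0071, 0, 0.0077, 0, 0, 0], [-1, 0.0063, 0, 0.0084, 0, 0, 0], [-1, 0.0055, 0, 0.0089, 0, 0, 0], [-1, 0, 0, 0, 0, 0, 0]],
])

```text
time_s: 19.12
eef_pos: [0.4673, -0.0594, 0.22]
orientation: [[-0.983, 0.185, 0.003], [0.185, 0.983, -0.0], [-0.003, 0.0, -1.0]]
wrist_force: [-1.4, -0.6, -0.4]
gripper_width: 0.0004
grip_force: 0.0
```

```bash
cat > la.py <<'E'
from h import *
im,d=robot.get_image("scene");cv2.imwrite(f"pics/s{int(robot.sense()['time_s']*100)}.png",cv2.resize(im[100:300,50:250],None,fx=3,fy=3))
S=cloud(d,robot.camera_params("scene")).reshape(-1,3);f=(S-C)@np.c_[X,Y,N];h=f-[.062,0,.057]
r=np.hypot(h[:,0],h[:,2]);q=(abs(h[:,1])<.009)&(r>.03)&(r<.145)&(h[:,2]>-.01);a=np.arctan2(h[q,2],-h[q,0]);print('angle hist',np.histogram(a,bins=np.arange(-.2,2.3,.1)))
E
python3 la.py; python3 path.py .92 .0 14
```

```text
angle hist (array([ 14,  18,   0,   0,   0,   0,   0,   0,   0,   0,   0,  20, 172,
        28,  36,  54,  47,  34,   7,   0,   0,   0,   0,   0]), array([-0.2, -0.1,  0. ,  0.1,  0.2,  0.3,  0.4,  0.5,  0.6,  0.7,  0.8,
        0.9,  1. ,  1.1,  1.2,  1.3,  1.4,  1.5,  1.6,  1.7,  1.8,  1.9,
        2. ,  2.1,  2.2]))
F [ 0.05626007 -0.57710113 -0.06531337] [ 0.46811547 -0.05956239  0.22080409]
0.92 [0.0054, -0.0001, 0.01, 0.0182, 0.2077, -0.0034]
0.849 [0.003, 0.0, 0.0072, 0.0, 0.0, 0.0]
0.778 [0.0024, 0.0, 0.0074, 0.0, 0.0, 0.0]
0.708 [0.0019, 0.0, 0.0075, 0.0, 0.0, 0.0]
0.637 [0.0014, 0.0, 0.0077, 0.0, 0.0, 0.0]
0.566 [0.0008, 0.0, 0.0077, 0.0, 0.0, 0.0]
0.495 [0.0003, -0.0, 0.0072, 0.0, 0.0, 0.0]
0.425 [-0.0002, 0.0, 0.0062, 0.0, 0.0, 0.0]
0.354 [-0.0006, -0.0, 0.0062, 0.0, 0.0, 0.0]
0.283 [-0.001, -0.0, 0.0061, 0.0, 0.0, 0.0]
0.212 [-0.0015, -0.0, 0.0061, 0.0, 0.0, 0.0]
0.142 [-0.0019, -0.0, 0.0059, 0.0, 0.0, 0.0]
0.071 [-0.0023, -0.0, 0.0058, 0.0, 0.0, 0.0]
0.0 [-0.0027, -0.0, 0.0056, 0.0, 0.0, 0.0]
```

The arm follows the finger, with the latch at about 1.05 rad. I continue to about 0.07 rad.

Emit:
servo_tool([
  [[-1, 0.0054, 0, 0.01, 0, 0.2, 0], [-1, 0.003, 0, 0.0072, 0, 0, 0], [-1, 0.0024, 0, 0.0074, 0, 0, 0], [-1, 0.0019, 0, 0.0075, 0, 0, 0], [-1, 0.0014, 0, 0.0077, 0, 0, 0], [-1, 0.0008, 0, 0.0077, 0, 0, 0], [-1, 0.0003, 0, 0.0072, 0, 0, 0], [-1, -0.0002, 0, 0.0062, 0, 0, 0], [-1, -0.0006, 0, 0.0062, 0, 0, 0], [-1, -0.001, 0, 0.0061, 0, 0, 0], [-1, -0.0015, 0, 0.0061, 0, 0, 0], [-1, -0.0019, 0, 0.0059, 0, 0, 0], [-1, -0.0023, 0, 0.0058, 0, 0, 0], [-1, 0, 0, 0, 0, 0, 0], [-1, 0, 0, 0, 0, 0, 0]],
])

```text
time_s: 20.42
eef_pos: [0.4615, -0.0582, 0.1301]
orientation: [[-0.983, 0.185, 0.001], [0.185, 0.983, 0.0], [-0.001, 0.001, -1.0]]
wrist_force: [-0.3, 0.1, -0.2]
gripper_width: 0.0001
grip_force: 0.0
```

```bash
python3 path.py 0.03 -.03 3;python3 la.py
```

```text
F [-0.34936669  0.12164588 -0.24765878] [ 0.46151404 -0.05818894  0.13009325]
0.03 [-0.0006, -0.0002, 0.0036, 0.033, 0.0548, -0.0063]
0.0 [-0.0012, -0.0, 0.0024, 0.0, 0.0, 0.0]
-0.03 [-0.0013, -0.0, 0.0023, 0.0, 0.0, 0.0]
angle hist (array([ 7,  9, 75, 25, 20, 19, 20, 15, 21, 17, 17, 16, 38, 29, 37,  1,  0,
       16, 86, 20,  0,  0,  0,  0]), array([-0.2, -0.1,  0. ,  0.1,  0.2,  0.3,  0.4,  0.5,  0.6,  0.7,  0.8,
        0.9,  1. ,  1.1,  1.2,  1.3,  1.4,  1.5,  1.6,  1.7,  1.8,  1.9,
        2. ,  2.1,  2.2]))
```

Now I press down gently until the hard stop shows in the force.

Emit:
servo_tool([
  [[-1, -0.0006, 0, 0.0018, 0, 0, 0], [-1, -0.0006, 0, 0.0018, 0, 0, 0], [-1, -0.0006, 0, 0.0012, 0, 0, 0], [-1, -0.0006, 0, 0.0012, 0, 0, 0], [-1, 0, 0, 0, 0, 0, 0], [-1, 0, 0, 0, 0, 0, 0]],
])

```text
time_s: 20.97
eef_pos: [0.4637, -0.0587, 0.1243]
orientation: [[-0.983, 0.185, 0.001], [0.185, 0.983, 0.0], [-0.001, 0.0, -1.0]]
wrist_force: [-0.2, -0.1, 0.4]
gripper_width: 0.0001
grip_force: 0.0
```

Emit:
servo_tool([
  [[-1, -0.0003, 0, 0.001, 0, 0, 0], [-1, -0.0003, 0, 0.001, 0, 0, 0], [-1, 0, 0, 0, 0, 0, 0], [-1, 0, 0, 0, 0, 0, 0]],
])

```text
time_s: 21.3
eef_pos: [0.4645, -0.0588, 0.1226]
orientation: [[-0.983, 0.185, 0.002], [0.185, 0.983, 0.0], [-0.002, 0.0, -1.0]]
wrist_force: [-1.7, 0.4, 5.9]
gripper_width: -0.0
grip_force: 3.4
```

Emit:
servo_tool([
  [[-1, 0, 0, 0.001, 0, 0, 0], [-1, 0, 0, 0, 0, 0, 0], [-1, 0, 0, 0, 0, 0, 0]],
])

```text
time_s: 21.55
eef_pos: [0.4647, -0.0588, 0.1221]
orientation: [[-0.983, 0.185, 0.002], [0.185, 0.983, -0.0], [-0.002, 0.0, -1.0]]
wrist_force: [-7.0, 0.9, 20.0]
gripper_width: -0.0001
grip_force: 10.1
```

The force climbed to 20 N over 0.5 mm, so the arm is at its hard stop. I retreat straight up and then check.

Emit:
servo_tool([
  [[-1, 0, 0, -0.004, 0, 0, 0], [-1, 0, 0, -0.01, 0, 0, 0], [-1, 0, 0, -0.025, 0, 0, 0], [-1, 0, 0, -0.035, 0, 0, 0], [-1, 0, 0, -0.035, 0, 0, 0], [-1, 0, 0, -0.035, 0, 0, 0], [-1, 0, 0, 0, 0, 0, 0], [-1, 0, 0, 0, 0, 0, 0], [-1, 0, 0, 0, 0, 0, 0]],
])

```text
time_s: 22.3
eef_pos: [0.4639, -0.0588, 0.2654]
orientation: [[-0.983, 0.186, 0.001], [0.186, 0.983, 0.0], [-0.001, 0.0, -1.0]]
wrist_force: [0.4, -0.7, -0.6]
gripper_width: -0.0002
grip_force: 0.0
```

```bash
python3 - <<'E'
from h import *
p=robot.camera_params("wrist");im,d=robot.get_image("wrist");cv2.imwrite("pics/end.png",im)
f=(cloud(d,p).reshape(-1,3)-C)@np.c_[X,Y,N]
q=(abs(f[:,1])<.008)&(f[:,0]>-.075)&(f[:,0]<.05)&(f[:,2]>.053)&(f[:,2]<.09);l=np.polyfit(f[q,0],f[q,2],1);print(q.sum(),'arm slope',l,f[q].min(0),f[q].max(0))
q=(abs(abs(f[:,1])-.018)<.004)&(abs(f[:,0])<.03)&(f[:,2]>.03)&(f[:,2]<.054);print(q.sum(),'relay top',np.median(f[q,2]))
print(robot.sense()['wrist_force'],robot.sense()['time_s'])
E
```

```text
1747 arm slope [-0.0036288   0.05959269] [-0.07499724 -0.00799265  0.05769261] [0.02535765 0.00785708 0.06971787]
981 relay top 0.04963287821091678
[-0.32841416 -0.16558189  0.23929707] 22.35
```

View pics/end.png

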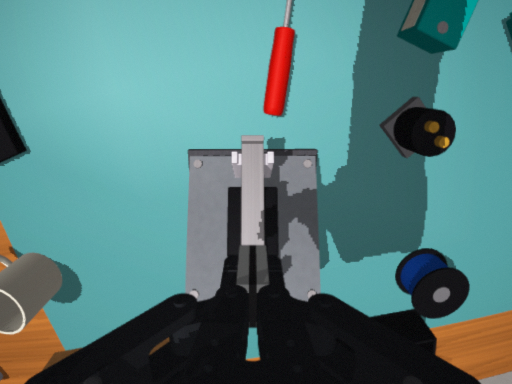

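The view shows the arm closed over the relay at (253,190) with its end in the catch slot at (253,158). Its slope is under 0.004 rad from the face, and the relay top is 49.6 mm above it. The contactor and spool are in place and the tool is clear, so I hand in.

```bash
python3 -c "
from workcell import robot
print(robot.sign_off())"
```

```text
the job is handed in; nothing more can be done
None
```

The relay is fully home in the socket, the hold-down arm is closed in its catch, the contactor and spool were left in place, and I handed the job in at about 22 s; no verdict was returned.

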